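# Square the board into the corner of the bench stop

### The job

Push the big flat pine board along the bench with the fingers until one long edge lies flat against the aluminium rail and its end butts against the square steel stop block, so that it sits squarely in the corner ready for clamping. Only push it: do not pick it up, lift it or tip it. Leave the jar, the small offcut, the screwdriver and the potted plant where they are.

Things in the scene. Friction and masses are not known exactly. Their poses are not given: they have to be found in the camera images.
- board: loose pine board lying flat, 100 mm (its x) by 160 mm (its y) by 28 mm thick, about 0.25 kg, too wide to be gripped across; origin at the centre of its underside. It starts short of the rail, turned up to 0.4 rad from the rail's direction, its y axis roughly along the rail
- rail: fixed aluminium rail screwed to the bench, 500 mm long (its y), 30 mm high. Origin at bench level in the middle of its straight upright working face, which is its plane x = 0 and looks to -x (towards the robot); the metal lies from x = 0 to x = 80 mm. The board goes on the -x side. Its yaw varies by up to 0.2 rad
- stop: fixed dark steel stop block, 70 mm (x) by 40 mm (y) by 30 mm high, square to the rail and against its working face, at one end of the rail (either end, 230 mm from the rail's middle; the jar stands at the other). Origin at the centre of its underside, 36 mm in front of the rail's face. The board butts against the side that looks to the middle of the rail, 20 mm from the origin
- jar: loose grey closed jar with a steel lid, 50 mm diameter, 55 mm high, standing near the rail at the end without the stop; leave alone. Origin at the centre of its underside
- offcut: loose pine offcut, 90 x 45 x 28 mm, lying off to one side; leave alone. Origin at the centre of its underside
- screwdriver: loose screwdriver with a yellow handle, 190 mm long, lying off to the other side, roughly along x; leave alone. Origin at the middle of its length, on the underside
- pot: small plant in a terracotta pot on its saucer, 106 mm across, pot 85 mm high and leaves to about 150 mm, standing to the left of the rail; leave alone. Origin at the centre of its underside
Not all that is in view belongs to the job. Leave any pink look-alike of the stop alone. What is shaped like the board but purple is not meant.

How it is judged (in metres and radians):
At the end, for the whole second after the job is handed in: The board lies flat and still on the bench, its long edge within 3.5 mm of the rail's face, its end within 3.5 mm of the inner side of the stop block, and parallel to the rail within 0.03 rad (x of board in the frame of rail between -0.0535 and -0.046 m and y of board in the frame of rail between -0.16 and 0.16 m and (y of board in the frame of stop between -0.1035 and -0.096 m or y of board in the frame of stop between 0.096 and 0.1035 m) and angle between the y axis of board and the y axis of rail, either way round below 0.03 rad and height (world z) of board below 0.004 m and angle between board's own z axis and vertical below 0.05 rad and linear speed of board below 0.01 m/s); the robot touches nothing.
It fails at once if the board is lifted or tipped (height (world z) of board above 0.01 m or angle between board's own z axis and vertical above 0.15 rad).
It fails at once if the jar is disturbed (distance of jar from where it was at the start of the episode above 0.012 m).
It fails at once if the offcut is disturbed (distance of offcut from where it was at the start of the episode above 0.012 m).
It fails at once if the screwdriver is disturbed (distance of screwdriver from where it was at the start of the episode above 0.012 m).
It fails at once if the pot is disturbed (distance of pot from where it was at the start of the episode above 0.012 m).
It also fails if it takes over 51 s, if anything falls off the work surface, if the arm or the gripper's body presses on something with over 40 N, if the wrist force passes 120 N, or if a joint passes its speed limit or range.

### The arm

A 6-joint arm with a two-finger parallel gripper is mounted at the origin on the work surface. World frame = base frame: x ahead of the robot, y to its left, z up, the work surface at z = 0. Lengths are in mm, angles in rad, forces in N, time in s.
With the tool pointing down it reaches from about 400 to 825 mm from the base axis. Payload 7 kg.
Tool frame: the origin (TCP) lies at the very end of the fingers, on their centre line; the grasp point (between the pads) lies 19 mm behind it; z points along the fingers, y is the line along which they close (so a half turn about z gives the same grasp; the last joint's range is limited). The gripper opens to 88 mm and grips with 3 to 60 N. Pads are 19 mm wide; open, the fingers measure 130 mm over their backs; the gripper's body (78 mm by 193 mm) begins 47 mm behind the grasp point.
Start: joints at [1.575, 0.359, 0.012, 0, -1.224, -0.288], TCP at [189.013, 647.973, 226.561] pointing down, gripper open.
Joint ranges: [-3.07, 3.07], [-1.43, 2.12], [-1.02, 1.25], [-3.03, 1.67], [-3.05, -0], [-3.03, 3.03]. Speed limits (rad/s): [2.39, 2.39, 3.01, 3.14, 3.14, 3.14].

### API

Orientations are given as a unit quaternion [x, y, z, w].
In Python, from plant import bot gives the robot as it stands. Calls block until the motion is done:
- bot.move_ptp(position, orientation): joint-space move of the TCP to a pose.
- bot.line_to(position, velocity=150, ori=None): straight line of the TCP; ori=None keeps the orientation; velocity is the mean speed in mm/s.
- bot.move_joints(angles): joint-space move.
- bot.move_gripper(opening, force=None): finger opening in mm; force is the grip in N (None keeps the last); returns when the fingers have stopped.
- bot.pause(seconds).
- bot.solve_ik(position, orientation): joint angles nearest the present ones, or None.
- bot.read_state(): the state.
- bot.camera(name): name is "scene" or "top" or "wrist"; returns the picture (400x640x3 uint8, red, green, blue); there is no depth.
- bot.get_calibration(name): a dict with "fx", "fy", "cx", "cy" (pixels), "view" (4x4, takes a point from world to camera coordinates); the wrist camera has in their place "T_tool_cam" (4x4, takes a point from camera to tool coordinates, whose origin is the TCP and whose axes are the flange's). Camera axes: x right, y up, looking along -z (the intrinsics and any distortion apply to the point x, -y, -z); pixel columns grow to the right and rows downward; lengths in mm; the calibration is good to about 2 mm. The wrist camera is an equidistant fisheye: a pixel r from the principal point sees the ray r / f radians off the axis. A picture is of the moment at which its call begins: read the wrist's pose just before it. get_calibration takes no time and is no camera call.
A pose or a line that the arm cannot do raises bot.Unreachable and nothing moves.
- bot.close_job(): hands the job in; it is judged then, once.
The state is a dict: "t": time; "joint_pos": joint angles; "qvel": joint speeds; "tau": joint torques, N m; "tcp_pos": TCP position; "eef_rot": TCP orientation; "contact_force": force on the tool from outside, world axes, zero at the start; "moment": the same for the moment, N m; "width": finger opening in mm; "finger_force": force on a finger pad.
Only numpy, scipy, OpenCV 4.12 (cv2) and the standard library are available. Lean on these libraries where they do the work, as an engineer would, in place of code of your own. Each camera call takes 0.05 s, during which the arm holds its last target. There are 200 camera calls.

## Working session

There is one attempt and no reset: what is moved stays moved. The work goes in short steps, each a Python script; the robot and the scene stay as the last script left them, time stands still between calls to the robot, and variables do not carry over. Pictures are saved under pics/ and viewed, at most 10 in all, crops included, and the job is handed in when it is done.

```bash
mkdir -p pics; ls
python3 - <<'E'
from plant import bot
import cv2,numpy as np
for n in("top","scene"):
    im=bot.camera(n); cv2.imwrite(f"pics/{n}0.png",im[:,:,::-1]); c=bot.get_calibration(n); print(n,{k:np.round(v,3).tolist() if not isinstance(v,str) else v for k,v in c.items()})
s=bot.read_state();print(s["t"],s["tcp_pos"],s["eef_rot"])
E
```

```text
pics
top {'fx': 427.738, 'fy': 427.738, 'cx': 316.544, 'cy': 196.2, 'view': [[-0.001, -1.0, -0.013, 66.762], [0.995, -0.002, 0.099, -508.55], [-0.099, -0.013, 0.995, -1050.7], [0.0, 0.0, 0.0, 1.0]]}
scene {'fx': 446.243, 'fy': 446.243, 'cx': 319.23, 'cy': 198.101, 'view': [[0.026, 0.999, 0.022, -62.182], [-0.602, -0.002, 0.798, 262.052], [0.798, -0.034, 0.602, -1609.079], [0.0, 0.0, 0.0, 1.0]]}
0.1 [188.92709765 647.54302373 225.68712438] [ 9.89937599e-01 -1.41502389e-01 -2.51458635e-05  7.89520032e-04]
```

View pics/top0.png

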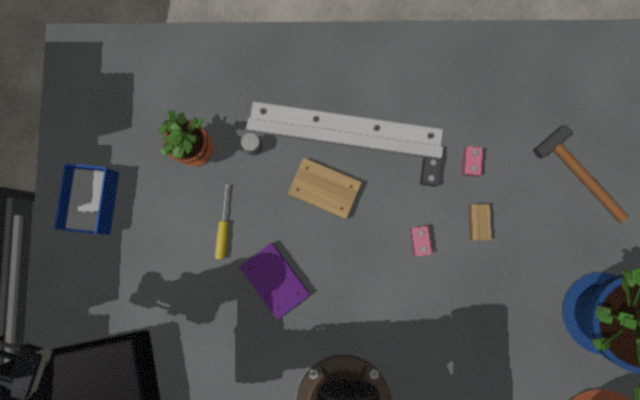

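View pics/scene0.png

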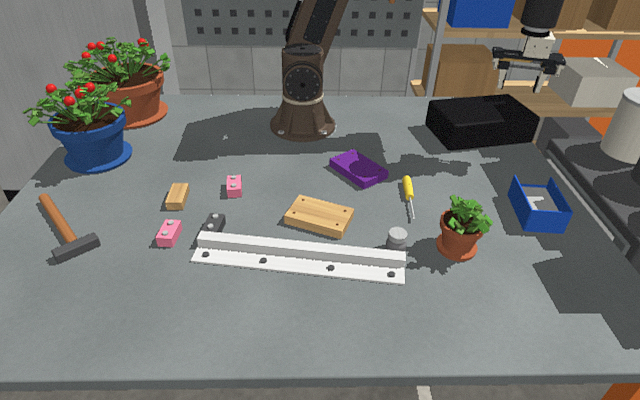

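The top view shows the pine board at (325,188), the rail from (248,118) to (443,150), the dark steel stop at (431,171) and the jar at (250,143).

Things that could be mistaken for the board are the purple block (275,280) and the small offcut (481,222). For the stop they are the pink blocks (473,161) and (422,240). I choose the pine board at (325,188) and the dark stop at (431,171).

```bash
cat > h.py <<'E'
import numpy as np,cv2
from plant import bot
def ray(n,px,z):
    c=bot.get_calibration(n); V=np.array(c["view"]); R=V[:3,:3]; C=-R.T@V[:3,3]
    px=np.atleast_2d(px).astype(float)
    d=np.c_[(px[:,0]-c["cx"])/c["fx"],-(px[:,1]-c["cy"])/c["fy"],-np.ones(len(px))]@R
    return (C+d*((z-C[2])/d[:,2])[:,None])[:,:2]
def blob(m,near):
    cs=[c for c in cv2.findContours(m.astype(np.uint8),0,1)[0] if cv2.contourArea(c)>30]
    return min(cs,key=lambda c:np.hypot(*(c.reshape(-1,2).mean(0)-near)))
def hsv(im): return cv2.cvtColor(im,cv2.COLOR_RGB2HSV).astype(int)
E
python3 - <<'E'
from h import *
im=cv2.imread("pics/top0.png")[:,:,::-1].copy(); H=hsv(im); h,s,v=H[...,0],H[...,1],H[...,2]
b=blob((h>8)&(h<28)&(s>70)&(v>90),(325,188))
o=blob((h>8)&(h<28)&(s>70)&(v>90),(481,222))
r=blob((s<40)&(v>125),(345,130))
k=blob((v<65)&(s<90),(431,171))
j=blob((s<40)&(v>110),(250,143))
for n,c,z in(("board",b,28),("offcut",o,28),("rail",r,30),("stop",k,30),("jar",j,55)):
    q=cv2.boxPoints(cv2.minAreaRect(ray("top",c.reshape(-1,2),z).astype(np.float32))); print(n,q.round(0).tolist(),q.mean(0).round(),[round(float(np.hypot(*(q[i]-q[i-1])))) for i in(1,2)])
# rail lower edge per column
p=r.reshape(-1,2); M=np.zeros(im.shape[:2],np.uint8); cv2.drawContours(M,[r],-1,1,-1)
xs=np.arange(265,415); ys=np.array([np.nonzero(M[:,x])[0].max()+.5 for x in xs])
for z in(0,30):
    w=ray("top",np.c_[xs,ys],z); f=np.polyfit(w[:,1],w[:,0],1); print("rail edge",z,f,(w[:,0]-np.polyval(f,w[:,1])).std())
cv2.imwrite("pics/crop.png",cv2.resize(im[90:230,235:495,::-1],None,fx=3,fy=3,interpolation=cv2.INTER_CUBIC))
E
```

```text
board [[451.0, -7.0], [546.0, -48.0], [609.0, 100.0], [515.0, 141.0]] [530.  47.] [103, 161]
offcut [[401.0, -313.0], [401.0, -366.0], [488.0, -366.0], [488.0, -313.0]] [ 445. -339.] [53, 87]
rail [[605.0, -247.0], [680.0, -259.0], [755.0, 236.0], [681.0, 247.0]] [680.  -6.] [75, 500]
stop [[524.0, -202.0], [536.0, -233.0], [605.0, -206.0], [593.0, -176.0]] [ 564. -204.] [33, 74]
jar [[614.0, 233.0], [645.0, 202.0], [675.0, 233.0], [644.0, 263.0]] [645. 233.] [44, 43]
rail edge 0 [1.54482844e-01 6.50447271e+02] 0.7722508534915039
rail edge 30 [1.54482844e-01 6.43444989e+02] 0.7511213191168268
```

View pics/crop.png

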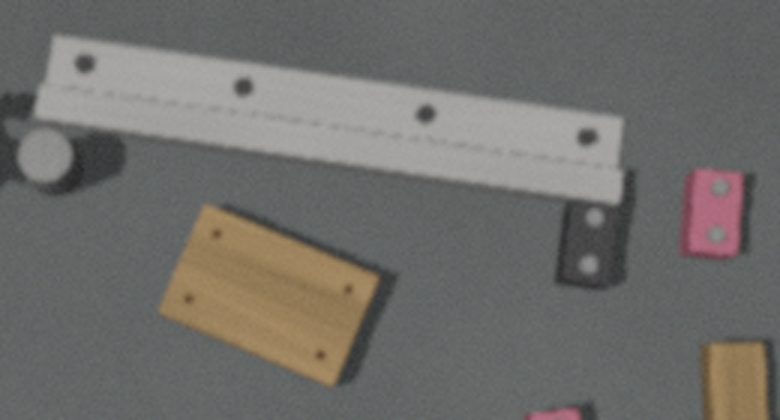

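The crop confirms the choice: pine board 103x161 mm, stop 33x74 mm, rail 500 mm long, all close to the given sizes. The board is 0.25 rad off the rail, with a gap of about 70 mm to the rail and 160 mm to the stop. First push is towards the rail with both open fingers.

```bash
cat >> h.py <<'E'
psi=-np.arctan(0.1545); O=np.array([646.,0.]); N=np.array([np.cos(psi),np.sin(psi)]); U=np.array([-np.sin(psi),np.cos(psi)])
def W(n,u,z): return np.r_[O+n*N+u*U,z]
def NU(p): d=np.array(p)[:2]-O; return d@N,d@U
def Q(t): return [np.cos(t/2),np.sin(t/2),0,0]
def st(tag=""):
    s=bot.read_state(); F=np.array(s["contact_force"]); n,u=NU(s["tcp_pos"])
    print(tag,"t%.2f n%.1f u%.1f z%.1f Fn%.1f Fu%.1f Fz%.1f w%.0f"%(s["t"],n,u,s["tcp_pos"][2],F[:2]@N,F[:2]@U,F[2],s["width"])); return F[:2]@N,F[:2]@U
def push(n0,u0,n1,u1,lim,step=2,z=8,v=30):
    """step from (n0,u0) towards (n1,u1) until the reaction opposing exceeds lim"""
    d=np.array([n1-n0,u1-u0]); L=np.hypot(*d); e=d/L
    for s in np.append(np.arange(step,L,step),L):
        bot.line_to(W(n0+e[0]*s,u0+e[1]*s,z),velocity=v)
        q=bot.read_state(); F=np.array(q["contact_force"])[:2]; f=-(F@N*e[0]+F@U*e[1])
        if f>lim: break
    st("push end f%.1f s%.1f"%(f,s))
def look(name):
    im=bot.camera("top"); cv2.imwrite(f"pics/{name}.png",im[:,:,::-1]); H=hsv(im); h,s,v=H[...,0],H[...,1],H[...,2]
    b=blob((h>8)&(h<28)&(s>70)&(v>90),(360,180)); w=ray("top",b.reshape(-1,2),28)
    q=cv2.boxPoints(cv2.minAreaRect(w.astype(np.float32))); print("board NU",[np.round(NU(p)).tolist() for p in q],"c",np.round(NU(q.mean(0)),1)); return q
E
python3 - <<'E'
from h import *
for t in(psi,psi+np.pi/2,psi-np.pi/2): print(np.round(bot.solve_ik(W(-215,29,200),Q(t)),2))
bot.move_ptp(W(-215,29,180),Q(psi)); st("above")
bot.line_to(W(-215,29,8),velocity=120); st("down")
bot.line_to(W(-165,29,8),velocity=60); st("mid")
bot.line_to(W(-120,29,8),velocity=50); st("near")
bot.line_to(W(-128,29,8),velocity=50); look("p1")
E
```

```text
[ 0.59 -0.01 -0.51  0.   -1.07  0.83]
[ 0.59 -0.01 -0.51  0.   -1.07  2.4 ]
[ 0.59 -0.01 -0.51  0.   -1.07 -0.74]
above t2.38 n-214.8 u29.7 z180.1 Fn0.4 Fu0.5 Fz-0.9 w88
down t3.97 n-214.7 u29.3 z8.5 Fn-0.1 Fu-0.5 Fz1.0 w88
mid t4.95 n-164.9 u29.1 z8.1 Fn0.0 Fu0.2 Fz-1.2 w88
near t6.00 n-119.7 u29.1 z8.1 Fn-0.0 Fu0.7 Fz0.1 w87
board NU [[-40.0, 113.0], [-12.0, 103.0], [-7.0, 116.0], [-35.0, 126.0]] c [-23.7 114.7]
```

Run:
```python
from h import *
bot.line_to(W(-128,29,90),velocity=200)
bot.move_gripper(40)
bot.move_ptp(W(-60,140,90),Q(psi-np.pi/2)); st("side")
im=bot.camera("top"); w=bot.camera("wrist")
cv2.imwrite("pics/p2.png",np.hstack([im[60:300,200:520],cv2.resize(w,(384,240))])[:,:,::-1])
```

```text
side t9.33 n-60.2 u139.8 z90.0 Fn0.6 Fu-0.1 Fz-0.3 w40
```

View pics/p2.png

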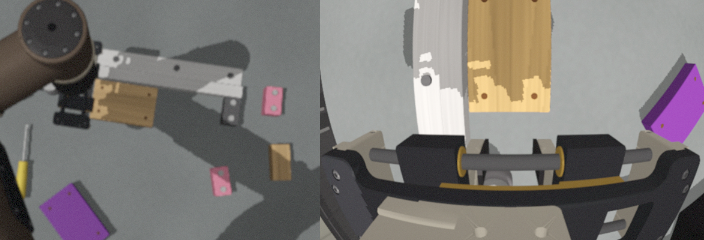

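The board is now parallel and close to the rail, with its free end in front of the fingers. Next I push it along the rail to the stop.

Run:
```python
from h import *
bot.line_to(W(-56,138,8),velocity=120); st("down")
bot.line_to(W(-56,50,8),velocity=60); st("a")
bot.line_to(W(-56,-25,8),velocity=60); st("b")
push(-56,-25,-56,-60,10)
```

```text
down t10.27 n-55.5 u138.2 z8.6 Fn0.5 Fu0.8 Fz-0.4 w40
a t11.88 n-56.4 u49.8 z7.7 Fn0.0 Fu0.2 Fz0.5 w40
b t13.28 n-56.0 u-24.8 z8.0 Fn-0.2 Fu-0.5 Fz0.0 w40
push end f13.7 s18.0 t15.53 n-55.9 u-41.1 z8.0 Fn-3.0 Fu13.7 Fz-0.3 w40
```

Run:
```python
from h import *
bot.line_to(W(-56,-34,8),velocity=60)
bot.line_to(W(-56,-34,70),velocity=200)
bot.move_ptp(W(-150,-130,70),Q(psi)); bot.move_gripper(88)
bot.line_to(W(-150,-130,8),velocity=120); st("down")
bot.line_to(W(-122,-130,8),velocity=60); st("a")
push(-122,-130,-95,-130,15)
bot.line_to(W(-125,-130,8),velocity=80); bot.line_to(W(-125,-130,70),velocity=200)
bot.move_gripper(40); bot.move_ptp(W(-52,-20,70),Q(psi-np.pi/2))
bot.line_to(W(-52,-20,8),velocity=120)
push(-52,-33,-52,-60,15)
bot.line_to(W(-52,-20,8),velocity=60);bot.line_to(W(-52,-10,110),velocity=200); st("up")
w=bot.camera("wrist"); cv2.imwrite("pics/w3.png",w[:,:,::-1])
```

```text
down t19.39 n-149.7 u-130.0 z8.3 Fn-0.2 Fu-0.4 Fz-0.8 w88
a t20.01 n-122.2 u-130.1 z7.8 Fn0.1 Fu0.2 Fz0.9 w88
push end f15.9 s14.0 t21.76 n-112.9 u-130.7 z7.2 Fn-15.9 Fu4.2 Fz10.6 w88
push end f22.2 s12.0 t27.61 n-51.8 u-41.2 z8.1 Fn-5.9 Fu22.2 Fz1.9 w40
up t28.83 n-52.3 u-10.3 z110.2 Fn-0.7 Fu0.3 Fz-1.8 w40
```

View pics/w3.png

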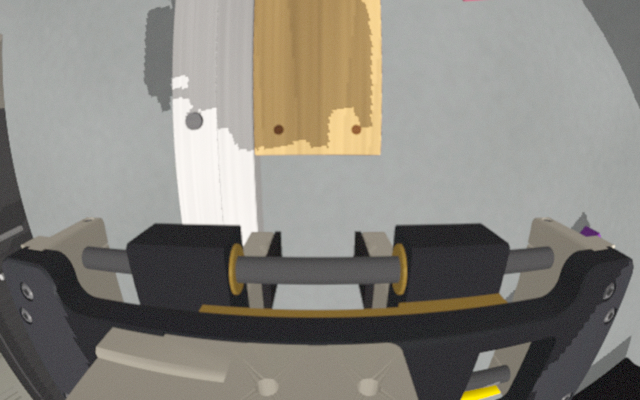

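The near end lies against the rail with no visible gap. Now I check the corner at the stop.

Run:
```python
from h import *
bot.move_ptp(W(-150,-150,170),Q(psi)); st("view")
w=bot.camera("wrist"); cv2.imwrite("pics/w4.png",w[:,:,::-1])
```

```text
view t30.43 n-150.0 u-149.9 z169.6 Fn-1.1 Fu0.2 Fz0.7 w40
```

View pics/w4.png

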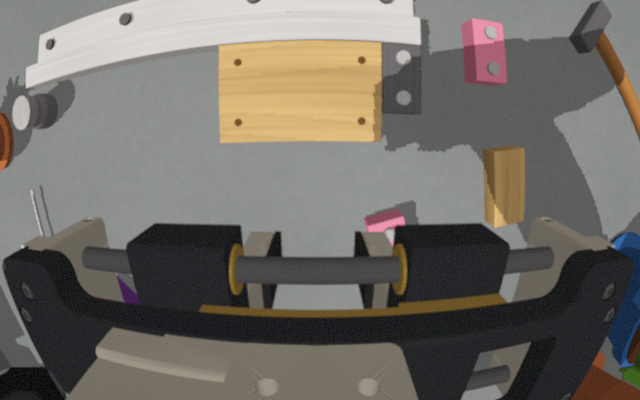

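The board at (300,90) appears tight in the corner: rail at row 42, stop at column 382. I zoom in to check the seams.

Run:
```python
import cv2
im=cv2.imread("pics/w4.png"); cv2.imwrite("pics/w4c.png",cv2.resize(im[20:150,205:435],None,fx=3.4,fy=3.4,interpolation=cv2.INTER_NEAREST))
```

```text
(no output)
```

View pics/w4c.png

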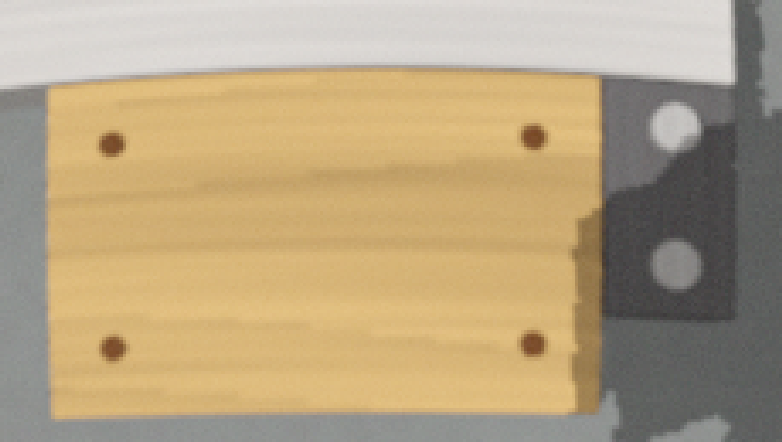

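The seams at the rail and the stop are both closed along their full length, and the fingers are clear of the board. I hand the job in.

```bash
python3 -c "
from plant import bot
print(bot.close_job())"
```

```text
the job is handed in; nothing more can be done
None
```

The board was pushed flat against the rail and butted against the stop, with no gap visible in the close-up before hand-in at about 30 s; the job is handed in, but no verdict came back.

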